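Bed the snake mosaic with a fingertip

ROBOT

A 7-joint arm with a two-finger parallel gripper is mounted at the origin on the work surface. World frame = base frame: x ahead of the robot, y to its left, z up, the work surface at z = 0. Lengths are in m, angles in rad, forces in N, time in s.
With the tool pointing down it reaches from about 0.35 to 0.9 m from the base axis. Payload 8.1 kg.
Tool frame: the origin (TCP) lies between the finger pads, 19 mm behind the fingertips; this is the grasp point; z points along the fingers, y is the line along which they close (so a half turn about z gives the same grasp; the last joint's range is limited). The gripper opens to 92 mm and grips with 3 to 60 N. Pads are 19 mm wide; open, the fingers measure 130 mm over their backs; the gripper's body (75 mm by 190 mm) begins 47 mm behind the grasp point.
Start: joints at [1, 0.434, 0.025, 1.573, -0.012, 1.134, -0.075], TCP at [0.282, -0.558, 0.246] pointing down, gripper open.
Joint ranges: [-2.62, 2.62], [-0.44, 2.09], [-1.27, 1.32], [0.08, 2.57], [-1.32, 4.46], [0.12, 2], [-2.74, 2.74]. Speed limits (rad/s): [2.22, 2.22, 3.01, 3.01, 3.14, 3.14, 3.14].

INTERFACE

Orientations are given as a rotation vector (axis times angle).
In Python, from cell import arm gives the robot as it stands. The module is installed in compiled form; this text tells all that it offers.
- The arm moves only by the shell command python3 -m creep 'ROWS' [OPENING] [FORCE]. ROWS is JSON, a list of rows, each a list of 6 numbers: the shift along the tool's x, y, z scaled (see below), then the turn, a rotation vector about the tool's x, y, z scaled (see below). A call has 1 to 20 rows; each row shifts and turns the commanded pose from where the row before left it, along the tool's axes as they then stand; what a row does not reach is not made up. The controller multiplies each number of a shift by 0.4 m and each number of a turn by 120 degrees. A row lasts 1/12 s, in which the tool goes at most 41.7 mm and 7.16 degrees, less where a joint would pass 70% of its speed; a pose out of reach is approached as far as the arm can. A call with a number of a shift or a turn outside -1 to 1 is refused whole. A call with a gripper value outside its range is refused whole. OPENING is the closure, from -1 (fully open) to 1 (shut), set as the call begins (- or left out, the last holds). The fingers move at their own pace and stop on an object; FORCE is the grip in N (left out, the last holds). Time passes only in rows, so rows that do not move let the fingers close. It gives the time, the measured TCP pose, the force, the opening and the grip force at its end, in the units of the state.
- arm.observe(): the state, without advancing time (a new reading comes with each control period).
- arm.get_image(name): name is "scene" or "side" or "wrist"; returns a dict with "frame" (400x640x3 uint8, red, green, blue), "intrinsics" (3x3 intrinsics, pixels), "rvec" (rotation vector, rad) and "tvec" (3), from world to camera coordinates, as OpenCV has them; the wrist camera has in their place "mount" (4x4, takes a point from camera to tool coordinates, whose origin is the TCP and whose axes are the flange's). Camera axes: x right, y down, z forward; pixel columns grow to the right and rows downward; lengths in m; the calibration is good to about 2 mm. A picture is of the moment at which its call begins: read the wrist's pose just before it. There is no depth.
- arm.sign_off(): hands the job in; it is judged then, once.
The state is a dict: "clock": time; "joints": joint angles; "dq": joint speeds; "joint_efforts": joint torques, N m; "position": TCP position; "ee_rot": TCP orientation; "force": force on the tool from outside, world axes, zero at the start; "ft_torque": the same for the moment, N m; "width": opening from 0.0 (shut) to 1.0 (fully open); "gripper_force": force on a finger pad.
Only numpy, scipy, OpenCV 4.12 (cv2) and the standard library are available. Lean on these libraries where they do the work, as an engineer would, in place of code of your own. Each camera call takes 0.05 s, during which the arm holds its last target. There are 200 camera calls.

TASK

On the wooden mosaic board, run the closed fingertips along the S-shaped row of raised tiles from the big round head to the small tail, pressing each tile in turn gently down until it is fully home. Do it in one pass: from the head to the tail keep the fingertips over the row and no more than 5 cm above it. Do not pick up or shift the loose things on and around the board.

Things in the scene. Friction and masses are not known exactly. Their poses are not given: they have to be found in the camera images.
- board: Wooden mosaic board fixed to the table, 270 (x) x 170 (y) x 18 mm; origin at the centre of its underside, z up; any yaw. Six white tiles on it form an S-shaped row along its x axis, from the big round head near its -x end to the small square tail near +x; neighbouring centres 48 to 33 mm apart, gaps 8 mm. The small border tiles are set already, 1.5 mm above the wood. The board does not move.
- head_top (a point): Centre of the top face of snake tile 1 of 6 counted from the head (the head: round, 44 mm across, the biggest); it goes down with the tile; z up.
- head (a joint): How far snake tile 1 of 6 has been pressed down, m: 0 = standing 8.5 mm above the board's top, 0.007 = fully home on a hard stop, 1.5 mm above the wood like the border tiles. It starts at 0 to 0.002, slides straight down against about 4 N of friction and stays where it is left.
- tile1_top (a point): Centre of the top face of snake tile 2 of 6 counted from the head (square, 36 mm); it goes down with the tile; z up.
- tile1 (a joint): How far snake tile 2 of 6 has been pressed down, m: 0 = standing 8.5 mm above the board's top, 0.007 = fully home on a hard stop, 1.5 mm above the wood like the border tiles. It starts at 0 to 0.002, slides straight down against about 4 N of friction and stays where it is left.
- tile2_top (a point): Centre of the top face of snake tile 3 of 6 counted from the head (square, 33 mm); it goes down with the tile; z up.
- tile2 (a joint): How far snake tile 3 of 6 has been pressed down, m: 0 = standing 8.5 mm above the board's top, 0.007 = fully home on a hard stop, 1.5 mm above the wood like the border tiles. It starts at 0 to 0.002, slides straight down against about 4 N of friction and stays where it is left.
- tile3_top (a point): Centre of the top face of snake tile 4 of 6 counted from the head (square, 30 mm); it goes down with the tile; z up.
- tile3 (a joint): How far snake tile 4 of 6 has been pressed down, m: 0 = standing 8.5 mm above the board's top, 0.007 = fully home on a hard stop, 1.5 mm above the wood like the border tiles. It starts at 0 to 0.002, slides straight down against about 4 N of friction and stays where it is left.
- tile4_top (a point): Centre of the top face of snake tile 5 of 6 counted from the head (square, 27 mm); it goes down with the tile; z up.
- tile4 (a joint): How far snake tile 5 of 6 has been pressed down, m: 0 = standing 8.5 mm above the board's top, 0.007 = fully home on a hard stop, 1.5 mm above the wood like the border tiles. It starts at 0 to 0.002, slides straight down against about 4 N of friction and stays where it is left.
- tail_top (a point): Centre of the top face of snake tile 6 of 6 counted from the head (square, 24 mm, the tail, the smallest); it goes down with the tile; z up.
- tail (a joint): How far snake tile 6 of 6 has been pressed down, m: 0 = standing 8.5 mm above the board's top, 0.007 = fully home on a hard stop, 1.5 mm above the wood like the border tiles. It starts at 0 to 0.002, slides straight down against about 4 N of friction and stays where it is left.
- glue_jar: Loose small white glue jar, 32 mm across, 42 mm tall, standing on the board beside the row; leave it alone. Origin at the centre of its underside.
- spare_tile: Loose spare white tile, 30 x 30 x 10 mm, lying on the board's wood beside the row; leave it alone. Origin at the centre of its underside.
- brush: Loose paint brush lying along the board's -y side, on the table, its handle to its -x; leave it alone. Origin at the centre of its underside.
- sanding_block: Loose cork sanding block, 75 x 40 x 28 mm, on the table by the board's +y side; leave it alone. Origin at the centre of its underside.
- palette: Loose flower-shaped white paint palette, 120 mm across, 14 mm tall, on the table to the robot's right; leave it alone. Origin at the centre of its underside.
- blue_bottle: Loose blue paint bottle, 70 mm across, 165 mm tall, standing to the left; leave it alone. Origin at the centre of its underside.
- black_bottle: Loose black paint bottle, 64 mm across, 165 mm tall, standing to the left; leave it alone. Origin at the centre of its underside.
- yellow_jar: Loose yellow paint jar, 72 mm across, 115 mm tall, standing to the right; leave it alone. Origin at the centre of its underside.

How it is judged:
By the outcome, as a careful person would: the job done as asked, in the order asked, and still so for the second after the job is handed in, with the robot touching nothing.
It also fails if it takes over 54 s, if anything falls off the work surface, if the arm or the gripper's body presses on something with over 40 N, if the wrist force passes 120 N, or if a joint passes its speed limit or range.

## Working session

There is one attempt and no reset: what is moved stays moved. The work goes in short steps, Python scripts to look and compute and a shell command to move; the robot and the scene stay as the last step left them, time stands still between calls to the robot, and variables do not carry over. Pictures are saved under pics/ and viewed, at most 10 in all, crops included, and the job is handed in when it is done.

```bash
mkdir -p pics
python3 - <<'E'
from cell import arm
import cv2
s=arm.observe(); print({k:s[k] for k in("clock","position","ee_rot","force","width")})
for n in("scene","side"):
    d=arm.get_image(n); cv2.imwrite(f"pics/{n}0.png",d["frame"][:,:,::-1]); print(n,d["intrinsics"],d["rvec"],d["tvec"])
d=arm.get_image("wrist"); print(d["mount"],d["intrinsics"])
E
```

```text
{'clock': 0.0, 'position': array([ 0.28154425, -0.55744186,  0.24478081]), 'ee_rot': array([-3.05464936e+00, -7.27646198e-01,  7.56111461e-04]), 'force': array([-0.09585709,  0.09432024, -0.15545834]), 'width': 0.9942989482351824}
scene [[438.17544858   0.         317.9086851 ]
 [  0.         438.17544858 203.818365  ]
 [  0.           0.           1.        ]] [ 1.56449079  2.08074885 -0.80401472] [ 0.152046   -0.36060979  1.48662723]
side [[397.86948448   0.         317.54963204]
 [  0.         397.86948448 202.79512397]
 [  0.           0.           1.        ]] [ 0.51216974 -2.5951347   1.32364801] [0.53852837 0.14879794 1.02633087]
[[-6.27219474e-05 -9.66873082e-01 -2.55257593e-01  6.94570348e-02]
 [ 9.99999439e-01 -3.30639010e-04  1.00668522e-03 -4.66244568e-04]
 [-1.05773496e-03 -2.55257386e-01  9.66872560e-01 -1.38665851e-01]
 [ 0.00000000e+00  0.00000000e+00  0.00000000e+00  1.00000000e+00]] [[294.44604874   0.         313.511529  ]
 [  0.         294.44604874 199.19348721]
 [  0.           0.           1.        ]]
```

View pics/scene0.png

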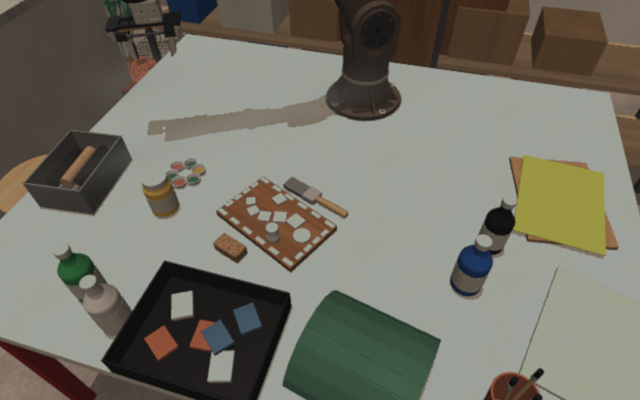

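View pics/side0.png

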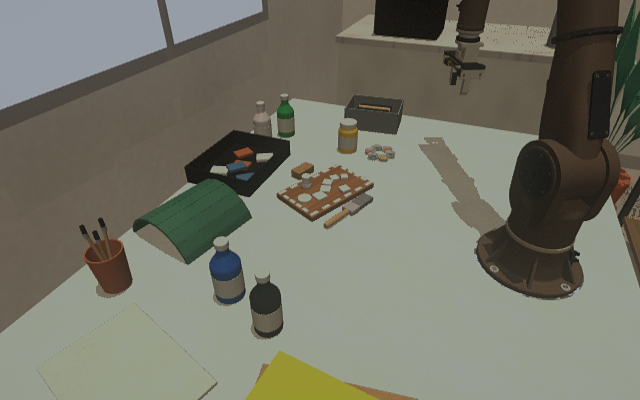

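The scene view shows the board at about (277,220), with the head at (302,235), the tail near (250,201) and the glue jar at (272,231). The side view has the head at (305,198) and the tail near (345,177). I'll get a coarse position from both views, then look with the wrist camera.

```bash
cat > h.py <<'E'
import numpy as np, cv2
from scipy.spatial.transform import Rotation as R
from cell import arm
def cam(d,s=None):
    """K, R (world->cam), t"""
    if "mount" in d:
        T=np.eye(4);T[:3,:3]=R.from_rotvec(s["ee_rot"]).as_matrix();T[:3,3]=s["position"]
        W=np.linalg.inv(T@d["mount"]);return d["intrinsics"],W[:3,:3],W[:3,3]
    return d["intrinsics"],R.from_rotvec(np.ravel(d["rvec"])).as_matrix(),np.ravel(d["tvec"])
def plane(c,uv,z):
    K,Rm,t=c;o=-Rm.T@t;r=(Rm.T@np.linalg.inv(K)@np.c_[np.atleast_2d(uv),np.ones(len(np.atleast_2d(uv)))].T).T
    return o+r*((z-o[2])/r[:,2])[:,None]
def tri(c1,c2,a,b):
    P=[c[0]@np.c_[c[1],c[2]] for c in(c1,c2)]
    X=cv2.triangulatePoints(*P,np.float64(a).T,np.float64(b).T);return (X[:3]/X[3]).T
def proj(c,X):
    p=(c[0]@(c[1]@np.atleast_2d(X).T+c[2][:,None]));return (p[:2]/p[2]).T
E
python3 - <<'E'
from h import *
a=arm.get_image("scene");b=arm.get_image("side");ca,cb=cam(a),cam(b)
print(tri(ca,cb,[[302,235],[250,201]],[[305,198],[345,177]]))
print(plane(ca,[[302,235],[250,201],[277,220]],.0265))
s=arm.observe();M=R.from_rotvec(s["ee_rot"]).as_matrix();print(M)
w=arm.get_image("wrist");print(np.array(w["mount"])[:3,2])
E
```

```text
[[ 0.63031606 -0.01295786  0.02189558]
 [ 0.55822167 -0.17997946  0.0181173 ]]
[[ 0.63401289 -0.01134179  0.0265    ]
 [ 0.56461294 -0.17632802  0.0265    ]
 [ 0.60598318 -0.08630099  0.0265    ]]
[[ 8.92603244e-01  4.50842872e-01 -3.92480215e-04]
 [ 4.50843035e-01 -8.92603056e-01  5.85543295e-04]
 [-8.63410179e-05 -6.99604815e-04 -9.99999752e-01]]
[-0.25525763  0.00100668  0.96687255]
```

```bash
python3 -m creep '[[0.06,-0.033,0,0,0,0],[0.085,-0.047,0,0,0,0],[0.085,-0.047,0,0,0,0],[0.085,-0.047,0,0,0,0],[0.085,-0.047,0,0,0,0],[0.085,-0.047,0,0,0,0],[0.085,-0.047,0,0,0,0],[0.085,-0.047,0,0,0,0],[0.085,-0.047,0,0,0,0],[0.085,-0.047,0,0,0,0],[0.085,-0.047,0,0,0,0],[0.085,-0.047,0,0,0,0],[0.085,-0.047,0,0,0,0],[0.07,-0.04,0,0,0,0],[0,0,0,0,0,-0.055],[0,0,0,0,0,-0.055],[0,0,0,0,0,-0.055],[0,0,0,0,0,-0.055],[0,0,0,0,0,-0.055],[0,0,0,0,0,-0.055]]' 1 20
python3 - <<'E'
from h import *
s=arm.observe();d=arm.get_image("wrist");np.savez("w1.npz",K=cam(d,s)[0],R=cam(d,s)[1],t=cam(d,s)[2],f=d["frame"])
print(s["clock"],s["position"],R.from_rotvec(s["ee_rot"]).as_matrix().round(3),s["dq"].max(),s["width"])
cv2.imwrite("pics/w1.png",d["frame"][:,:,::-1])
E
```

```text
clock: 1.97
position: [0.5775, -0.123, 0.2455]
ee_rot: [2.624, 1.728, -0.0]
force: [0.1, -0.3, -0.2]
width: 0.006
gripper_force: 0.0
1.9667 [ 0.57749169 -0.12304861  0.24546051] [[ 0.395  0.919 -0.   ]
 [ 0.919 -0.395 -0.   ]
 [-0.    -0.    -1.   ]] 1.2560444479204316 0.005584167940889755
```

View pics/w1.png

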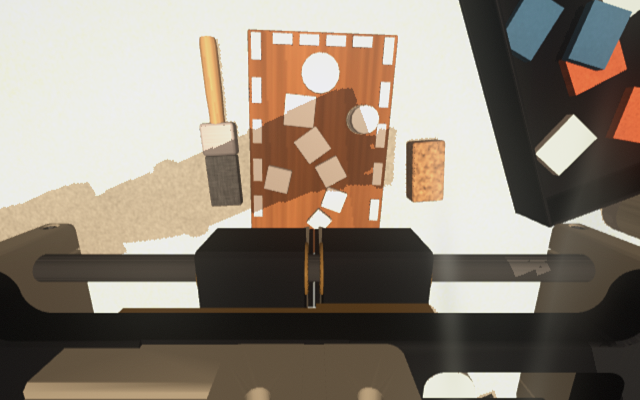

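The wrist view shows the whole row: head (320,72), then (299,110), (312,145), (330,171), (334,200), and the tail (319,218). The spare tile is at (278,180) and the jar at (363,120). The arm was still moving during this shot, so I'll take two settled views with a wide baseline.

```bash
cat > snap.py <<'E'
from h import *
import sys
n=sys.argv[1];s=arm.observe();d=arm.get_image("wrist");c=cam(d,s)
np.savez(n+".npz",K=c[0],R=c[1],t=c[2],f=d["frame"],p=s["position"],M=R.from_rotvec(s["ee_rot"]).as_matrix())
cv2.imwrite(f"pics/{n}.png",d["frame"][:,:,::-1]);print(s["clock"],s["position"],abs(s["dq"]).max(),s["force"])
E
python3 -m creep '[[-0.05,0.05,0,0,0,0],[-0.05,0.08,0,0,0,0],[0,0.095,0,0,0,0],[0,0,0,0,0,0],[0,0,0,0,0,0],[0,0,0,0,0,0],[0,0,0,0,0,0]]'
python3 snap.py A
python3 -m creep '[[0,-0.09,0,0,0,0],[0,-0.09,0,0,0,0],[0,-0.09,0,0,0,0],[0,-0.09,0,0,0,0],[0,-0.09,0,0,0,0],[0,0,0,0,0,0],[0,0,0,0,0,0],[0,0,0,0,0,0],[0,0,0,0,0,0]]'
python3 snap.py B
python3 - <<'E'
import cv2,numpy as np
a,b=[cv2.imread(f"pics/{n}.png") for n in"AB"]
# crops x2
cv2.imwrite("pics/AB.png",np.hstack([cv2.resize(a[0:240,120:320],None,fx=2,fy=2,interpolation=2),cv2.resize(b[0:240,300:500],None,fx=2,fy=2,interpolation=2)]))
E
```

```text
clock: 2.6
position: [0.6434, -0.1947, 0.2457]
ee_rot: [-2.628, -1.72, 0.0]
force: [-0.6, 0.3, -0.3]
width: 0.002
gripper_force: 0.0
2.6 [ 0.64341922 -0.19472422  0.24565126] 0.011758508409908466 [-0.56486304  0.27155343 -0.26153416]
clock: 3.4
position: [0.4801, -0.124, 0.246]
ee_rot: [2.628, 1.719, 0.002]
force: [0.3, 0.2, 0.6]
width: 0.001
gripper_force: 0.0
3.4 [ 0.48006053 -0.12398364  0.2460224 ] 0.015464224579060989 [0.27281314 0.22497508 0.57045497]
```

View pics/AB.png

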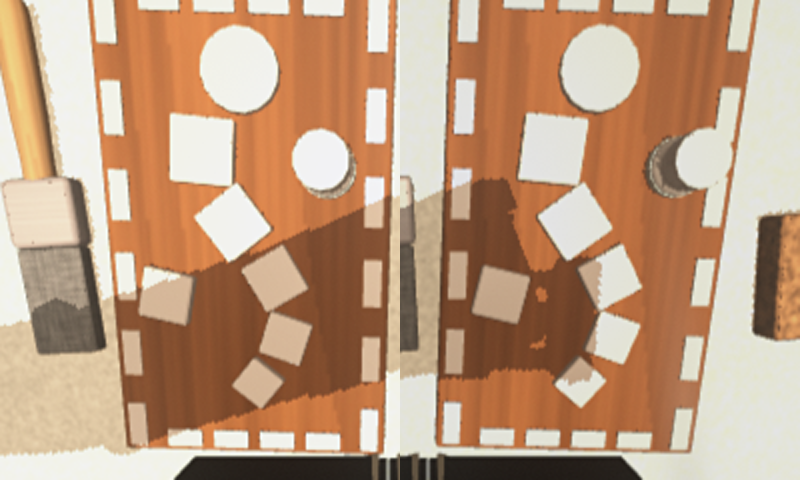

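Crops A and B, each 2x, show all six tiles clearly. In A: head (239,68), then (202,149), (232,222), (275,278), (286,338), tail (258,384), with the jar at (322,160) and the spare tile at (165,294). I'll segment the tiles by colour and triangulate.

```bash
cat > meas.py <<'E'
from h import *
seeds={"A":[(239,68),(202,149),(232,222),(275,278),(286,338),(258,384),(165,294),(320,158)],
"B":[(600,68),(553,149),(574,222),(612,276),(612,337),(580,383),(500,293),(703,158)]}
off={"A":(120,0),"B":(300,400)};cen={};C={};ok={}
for n in"AB":
    z=np.load(n+".npz");C[n]=(z["K"],z["R"],z["t"]);f=cv2.resize(z["f"],None,fx=4,fy=4,interpolation=cv2.INTER_CUBIC)
    hsv=cv2.cvtColor(f,cv2.COLOR_RGB2HSV);m=(hsv[...,1]<125).astype(np.uint8)
    m=cv2.morphologyEx(m,cv2.MORPH_CLOSE,np.ones((9,9)))
    m=cv2.morphologyEx(m,cv2.MORPH_OPEN,np.ones((7,7)));_,lab,st,ce=cv2.connectedComponentsWithStats(m)
    o=[]
    for x,y in seeds[n]:
        u,v=off[n][0]+(x-off[n][1])/2,y/2;l=lab[int(v*4),int(u*4)]
        cnt=max(cv2.findContours((lab==l).astype(np.uint8),cv2.RETR_EXTERNAL,cv2.CHAIN_APPROX_NONE)[0],key=cv2.contourArea)
        r=cv2.minAreaRect(cnt);o.append(((np.array(r[0])+.5)/4-.5));print(n,l,o[-1].round(1),(np.array(r[1])/4).round(1))
    cen[n]=np.array(o)
X=tri(C["A"],C["B"],cen["A"],cen["B"]);print(X.round(4))
print("reproj",(proj(C["A"],X)-cen["A"]).round(1).tolist())
XA,XB=plane(C["A"],cen["A"],.0255),plane(C["B"],cen["B"],.0255);P=(XA+XB)/2
print("A-B mm",((XA-XB)*1e3).round(1)[:,:2].tolist());print(P[:,:2].round(4));print("spacing",np.linalg.norm(np.diff(P[:6],axis=0),axis=1))
np.save("P.npy",P)
z=np.load("B.npz");print("tool-frame shift from B / 0.4:");print(((P-z["p"])@z["M"]/.4).round(4))
E
python3 meas.py
```

```text
A 7 [239.3  34.3] [44.8 40.1]
A 9 [226.3  91.1] [80.9 40.4]
A 9 [226.3  91.1] [80.9 40.4]
A 13 [260.1 153.1] [61.1 31.2]
A 13 [260.1 153.1] [61.1 31.2]
A 16 [249.  190.6] [20.1 20.7]
A 1 [319.5 199.5] [399.7 639.7]
A 10 [281.5  81.4] [36.5 30.2]
B 8 [399.2  33.9] [39.9 45. ]
B 10 [379.7  91.4] [77.5 41.6]
B 10 [379.7  91.4] [77.5 41.6]
B 13 [405.2 151.9] [60.3 32.1]
B 13 [405.2 151.9] [60.3 32.1]
B 17 [389.3 190.3] [20.5 20.2]
B 15 [349.8 146.9] [25.7 26.3]
B 1 [319.5 199.5] [399.7 639.7]
[[ 0.6336 -0.0129  0.022 ]
 [ 0.5926 -0.0604  0.0232]
 [ 0.5926 -0.0604  0.0232]
 [ 0.597  -0.1392  0.0219]
 [ 0.597  -0.1392  0.0219]
 [ 0.5629 -0.1764  0.0215]
 [ 0.5918 -0.1876 -0.102 ]
 [ 0.5866 -0.1004  0.2906]]
reproj [[0.0, 0.0], [-0.0, 0.4], [-0.0, 0.4], [-0.0, -0.3], [-0.0, -0.3], [0.0, 0.1], [-36.3, -26.4], [-256.4, 59.1]]
A-B mm [[1.6, -0.7], [1.4, 0.3], [1.4, 0.3], [1.4, -1.4], [1.4, -1.4], [1.9, -0.4], [103.5, -116.1], [178.4, 74.8]]
[[ 0.6332 -0.0137]
 [ 0.5927 -0.0606]
 [ 0.5927 -0.0606]
 [ 0.5969 -0.1388]
 [ 0.5969 -0.1388]
 [ 0.5632 -0.1755]
 [ 0.5887 -0.1636]
 [ 0.5667 -0.1137]]
spacing [0.0619933  0.         0.07828999 0.         0.04986067]
tool-frame shift from B / 0.4:
[[ 0.4059  0.2393  0.5518]
 [ 0.2578  0.1935  0.5517]
 [ 0.2578  0.1935  0.5517]
 [ 0.083   0.2814  0.5518]
 [ 0.083   0.2814  0.5518]
 [-0.035   0.2411  0.5517]
 [ 0.018   0.2876  0.5518]
 [ 0.1101  0.1873  0.5516]]
```

```bash
sed -i 's/MORPH_CLOSE,np.ones((9,9))/MORPH_CLOSE,np.ones((3,3))/; s/MORPH_OPEN,np.ones((7,7))/MORPH_OPEN,cv2.getStructuringElement(2,(29,29))/; s/<125/<118/' meas.py; python3 meas.py
```

```text
A 9 [239.2  34.3] [45.1 39.4]
A 12 [226.5  91.5] [79.4 39.7]
A 12 [226.5  91.5] [79.4 39.7]
A 16 [257.  138.9] [26.3 25.6]
A 20 [262.2 168.6] [22.8 22.6]
A 23 [248.8 190.9] [20.  19.8]
A 19 [203.  147.3] [28. 26.]
A 13 [281.6  81.4] [36.4 29.9]
B 8 [399.3  33.9] [39.5 45. ]
B 11 [379.8  91.5] [76.5 40.4]
B 11 [379.8  91.5] [76.5 40.4]
B 13 [404.1 138.3] [26.1 27.1]
B 17 [405.4 168.1] [23.1 23.3]
B 20 [389.3 190.3] [20.2 20.2]
B 16 [349.8 146.9] [25.5 25.7]
B 10 [445.2  75.6] [42.2 71.3]
[[ 0.6336 -0.0129  0.0222]
 [ 0.5927 -0.0607  0.0233]
 [ 0.5927 -0.0607  0.0233]
 [ 0.6011 -0.1227  0.0224]
 [ 0.5908 -0.1578  0.0221]
 [ 0.5628 -0.1764  0.0221]
 [ 0.5371 -0.1056  0.0241]
 [ 0.6577 -0.0765  0.0429]]
reproj [[0.0, 0.0], [0.0, 0.3], [0.0, 0.3], [0.0, 0.0], [0.0, 0.0], [0.0, 0.0], [0.0, 0.1], [-0.1, -2.6]]
A-B mm [[1.5, -0.6], [1.2, 0.1], [1.2, 0.1], [1.4, -0.6], [1.5, -0.6], [1.6, -0.6], [0.7, -0.1], [-10.1, -1.7]]
[[ 0.6332 -0.0136]
 [ 0.5927 -0.0609]
 [ 0.5927 -0.0609]
 [ 0.601  -0.1225]
 [ 0.5907 -0.1572]
 [ 0.563  -0.1756]
 [ 0.5373 -0.1056]
 [ 0.661  -0.0755]]
spacing [0.06226906 0.         0.06214885 0.03615859 0.0333128 ]
tool-frame shift from B / 0.4:
[[ 0.406   0.2393  0.5518]
 [ 0.2571  0.1938  0.5517]
 [ 0.2571  0.1938  0.5517]
 [ 0.1244  0.2746  0.5518]
 [ 0.0347  0.2859  0.5518]
 [-0.0353  0.2408  0.5517]
 [ 0.0993  0.1117  0.5515]
 [ 0.2922  0.3649  0.552 ]]
```

```bash
sed -i 's/^X=tri/cen["A"][1:3]=[[221,74.5],[236.5,111]];cen["B"][1:3]=[[376.5,74.7],[387.3,110.7]]\nX=tri/' meas.py; python3 meas.py | tail -42 | grep -v "^[AB] [0-9]"
```

```text
[[ 0.6336 -0.0129  0.0222]
 [ 0.5955 -0.042   0.0233]
 [ 0.5933 -0.0843  0.0229]
 [ 0.6011 -0.1227  0.0224]
 [ 0.5908 -0.1578  0.0221]
 [ 0.5628 -0.1764  0.0221]
 [ 0.5371 -0.1056  0.0241]
 [ 0.6577 -0.0765  0.0429]]
reproj [[0.0, 0.0], [-0.0, 0.3], [0.0, 0.1], [0.0, 0.0], [0.0, 0.0], [0.0, 0.0], [0.0, 0.1], [-0.1, -2.6]]
A-B mm [[1.5, -0.6], [1.3, 0.2], [1.3, -0.3], [1.4, -0.6], [1.5, -0.6], [1.6, -0.6], [0.7, -0.1], [-10.1, -1.7]]
[[ 0.6332 -0.0136]
 [ 0.5955 -0.0424]
 [ 0.5933 -0.0844]
 [ 0.601  -0.1225]
 [ 0.5907 -0.1572]
 [ 0.563  -0.1756]
 [ 0.5373 -0.1056]
 [ 0.661  -0.0755]]
spacing [0.04740403 0.04211567 0.03883504 0.03615859 0.0333128 ]
tool-frame shift from B / 0.4:
[[ 0.406   0.2393  0.5518]
 [ 0.3024  0.1817  0.5517]
 [ 0.2039  0.2188  0.5517]
 [ 0.1244  0.2746  0.5518]
 [ 0.0347  0.2859  0.5518]
 [-0.0353  0.2408  0.5517]
 [ 0.0993  0.1117  0.5515]
 [ 0.2922  0.3649  0.552 ]]
```

Spacings come out at 47.4, 42.1, 38.8, 36.2 and 33.3 mm, as the text requires, and the heights are within calibration. I'll move over the head and come down to hover.

```bash
python3 -m creep '[[0.068,0.04,0,0,0,0],[0.068,0.04,0,0,0,0],[0.068,0.04,0,0,0,0],[0.068,0.04,0,0,0,0],[0.068,0.04,0,0,0,0],[0.068,0.04,0,0,0,0],[0,0,0.09,0,0,0],[0,0,0.09,0,0,0],[0,0,0.09,0,0,0],[0,0,0.09,0,0,0],[0,0,0.08,0,0,0],[0,0,0,0,0,0],[0,0,0,0,0,0],[0,0,0,0,0,0]]'
cat > to.py <<'E'
from h import *
P=np.load("P.npy");s=arm.observe();M=R.from_rotvec(s["ee_rot"]).as_matrix()
print("clock",s["clock"],"F",s["force"].round(1),"z",s["position"][2].round(4))
print(((P[:6]-s["position"])@M/.4).round(4)[:,:2].tolist())
E
python3 to.py
```

```text
clock: 4.62
position: [0.6339, -0.0124, 0.071]
ee_rot: [2.628, 1.719, 0.003]
force: [0.6, 0.1, -0.3]
width: 0.003
gripper_force: 0.0
clock 4.6167 F [ 0.6  0.1 -0.3] z 0.071
[[-0.0037, -0.0005], [-0.1073, -0.0581], [-0.2058, -0.021], [-0.2853, 0.0348], [-0.375, 0.0461], [-0.445, 0.001]]
```

```bash
python3 -m creep '[[-0.004,0,0.025,0,0,0],[0,0,0.025,0,0,0],[0,0,0.005,0,0,0],[0,0,0.005,0,0,0],[0,0,0.005,0,0,0],[0,0,0.005,0,0,0],[0,0,0,0,0,0]]'
python3 -m creep '[[0,0,0.004,0,0,0],[0,0,0.002,0,0,0],[0,0,0,0,0,0]]'
python3 -m creep '[[0,0,0.002,0,0,0],[0,0,0.002,0,0,0],[0,0,0,0,0,0]]'
```

```text
clock: 5.2
position: [0.6318, -0.014, 0.0416]
ee_rot: [2.629, 1.72, 0.0]
force: [-1.2, -0.1, 1.2]
width: 0.001
gripper_force: 0.0
clock: 5.45
position: [0.6319, -0.014, 0.0392]
ee_rot: [2.629, 1.72, 0.0]
force: [-0.6, -0.5, 3.1]
width: 0.005
gripper_force: 1.0
clock: 5.7
position: [0.6319, -0.014, 0.0386]
ee_rot: [2.628, 1.72, 0.001]
force: [-4.1, -0.7, 13.2]
width: 0.002
gripper_force: 6.4
```

```bash
python3 -m creep '[[0,0,0.002,0,0,0],[0,0,0,0,0,0]]'; python3 to.py
```

```text
clock: 5.87
position: [0.632, -0.014, 0.0385]
ee_rot: [2.628, 1.72, 0.001]
force: [-7.0, -0.9, 20.4]
width: 0.004
gripper_force: 10.0
clock 5.8667 F [-7.  -0.9 20.4] z 0.0385
[[0.002, 0.0023], [-0.1015, -0.0552], [-0.2001, -0.0181], [-0.2796, 0.0376], [-0.3693, 0.0489], [-0.4393, 0.0038]]
```

The head is home: the TCP stopped at 0.0385 m, exactly the expected height, with stiff force. On to tile1.

```bash
python3 -m creep '[[0,0,-0.02,0,0,0],[0,0,-0.02,0,0,0],[0,0,0,0,0,0],[-0.035,-0.019,0,0,0,0],[-0.035,-0.019,0,0,0,0],[-0.034,-0.019,0,0,0,0],[0,0,0,0,0,0],[0,0,0.009,0,0,0],[0,0,0.009,0,0,0],[0,0,0.004,0,0,0],[0,0,0.004,0,0,0],[0,0,0.004,0,0,0],[0,0,0.004,0,0,0],[0,0,0.002,0,0,0],[0,0,0.002,0,0,0],[0,0,0.001,0,0,0],[0,0,0,0,0,0]]'; python3 to.py
```

```text
clock: 7.28
position: [0.595, -0.0424, 0.0385]
ee_rot: [2.628, 1.72, 0.003]
force: [-2.3, 0.4, 15.8]
width: -0.001
gripper_force: 8.0
clock 7.2833 F [-2.3  0.4 15.8] z 0.0385
[[0.104, 0.0586], [0.0004, 0.001], [-0.0982, 0.038], [-0.1777, 0.0937], [-0.2674, 0.1049], [-0.3374, 0.0598]]
```

Tile1 is home (z 0.0385, 16 N). Next is tile2, a shift of (-0.098, 0.037).

```bash
python3 -m creep '[[0,0,-0.02,0,0,0],[0,0,-0.02,0,0,0],[0,0,0,0,0,0],[-0.033,0.013,0,0,0,0],[-0.033,0.012,0,0,0,0],[-0.032,0.012,0,0,0,0],[0,0,0,0,0,0],[0,0,0.009,0,0,0],[0,0,0.009,0,0,0],[0,0,0.004,0,0,0],[0,0,0.004,0,0,0],[0,0,0.004,0,0,0],[0,0,0.004,0,0,0],[0,0,0.002,0,0,0],[0,0,0.002,0,0,0],[0,0,0.002,0,0,0],[0,0,0,0,0,0]]'; python3 to.py
```

```text
clock: 8.7
position: [0.5919, -0.0847, 0.0384]
ee_rot: [2.628, 1.72, -0.001]
force: [-7.4, -1.4, 19.4]
width: 0.006
gripper_force: 9.6
clock 8.7 F [-7.4 -1.4 19.4] z 0.0384
[[0.2043, 0.0235], [0.1007, -0.0341], [0.0022, 0.003], [-0.0773, 0.0587], [-0.167, 0.0699], [-0.237, 0.0248]]
```

Tile2 is home. Next is tile3, a shift of (-0.079, 0.057).

```bash
python3 -m creep '[[0,0,-0.02,0,0,0],[0,0,-0.02,0,0,0],[0,0,0,0,0,0],[-0.026,0.019,0,0,0,0],[-0.026,0.019,0,0,0,0],[-0.027,0.018,0,0,0,0],[0,0,0,0,0,0],[0,0,0.009,0,0,0],[0,0,0.009,0,0,0],[0,0,0.004,0,0,0],[0,0,0.004,0,0,0],[0,0,0.004,0,0,0],[0,0,0.004,0,0,0],[0,0,0.002,0,0,0],[0,0,0.002,0,0,0],[0,0,0.002,0,0,0],[0,0,0,0,0,0]]'; python3 to.py
```

```text
clock: 10.12
position: [0.5997, -0.1225, 0.0385]
ee_rot: [2.628, 1.72, -0.0]
force: [-8.6, -0.2, 18.6]
width: 0.003
gripper_force: 9.4
clock 10.1167 F [-8.6 -0.2 18.6] z 0.0385
[[0.2829, -0.0321], [0.1793, -0.0898], [0.0807, -0.0527], [0.0012, 0.003], [-0.0885, 0.0142], [-0.1585, -0.0309]]
```

Tile3 is home. Next is tile4, a shift of (-0.089, 0.013).

```bash
python3 -m creep '[[0,0,-0.02,0,0,0],[0,0,-0.02,0,0,0],[0,0,0,0,0,0],[-0.03,0.004,0,0,0,0],[-0.03,0.004,0,0,0,0],[-0.029,0.005,0,0,0,0],[0,0,0,0,0,0],[0,0,0.009,0,0,0],[0,0,0.009,0,0,0],[0,0,0.004,0,0,0],[0,0,0.004,0,0,0],[0,0,0.004,0,0,0],[0,0,0.004,0,0,0],[0,0,0.002,0,0,0],[0,0,0.002,0,0,0],[0,0,0.002,0,0,0],[0,0,0,0,0,0]]'; python3 to.py
```

```text
clock: 11.53
position: [0.5903, -0.157, 0.0385]
ee_rot: [2.628, 1.721, -0.0]
force: [-7.3, 0.5, 18.3]
width: 0.002
gripper_force: 9.3
clock 11.5333 F [-7.3  0.5 18.3] z 0.0385
[[0.3714, -0.0452], [0.2678, -0.1028], [0.1692, -0.0657], [0.0897, -0.0101], [0.0, 0.0012], [-0.07, -0.044]]
```

Tile4 is home. Last is the tail, a shift of (-0.07, -0.045).

```bash
python3 -m creep '[[0,0,-0.02,0,0,0],[0,0,-0.02,0,0,0],[0,0,0,0,0,0],[-0.024,-0.015,0,0,0,0],[-0.023,-0.015,0,0,0,0],[-0.023,-0.015,0,0,0,0],[0,0,0,0,0,0],[0,0,0.009,0,0,0],[0,0,0.009,0,0,0],[0,0,0.004,0,0,0],[0,0,0.004,0,0,0],[0,0,0.004,0,0,0],[0,0,0.004,0,0,0],[0,0,0.002,0,0,0],[0,0,0.002,0,0,0],[0,0,0.002,0,0,0],[0,0,0,0,0,0]]'; python3 to.py
```

```text
clock: 12.95
position: [0.563, -0.1759, 0.0385]
ee_rot: [2.628, 1.72, 0.0]
force: [-4.6, -0.3, 18.1]
width: 0.004
gripper_force: 9.2
clock 12.95 F [-4.6 -0.3 18.1] z 0.0385
[[0.4421, -0.0015], [0.3385, -0.0591], [0.2399, -0.0221], [0.1604, 0.0336], [0.0707, 0.0449], [0.0007, -0.0002]]
```

The tail is home. I'll lift straight up and check with a picture.

```bash
python3 -m creep '[[0,0,-0.02,0,0,0],[0,0,-0.04,0,0,0],[0,0,-0.09,0,0,0],[0,0,-0.09,0,0,0],[0,0,-0.09,0,0,0],[0,0,-0.09,0,0,0],[0,0,-0.09,0,0,0],[-0.09,0,0,0,0,0],[-0.05,0,0,0,0,0],[0,0,0,0,0,0],[0,0,0,0,0,0],[0,0,0,0,0,0]]'; python3 snap.py C
python3 -c "
import cv2;i=cv2.imread('pics/C.png')[0:260,200:460];cv2.imwrite('pics/C2.png',cv2.resize(i,None,fx=2.3,fy=2.3,interpolation=2))"
```

```text
clock: 13.95
position: [0.5405, -0.2262, 0.2409]
ee_rot: [-2.627, -1.721, -0.001]
force: [0.3, -0.1, 0.0]
width: 0.005
gripper_force: 0.0
13.95 [ 0.54048249 -0.22624459  0.24089328] 0.014806241849806763 [ 0.28843601 -0.08465407  0.04247076]
```

View pics/C2.png

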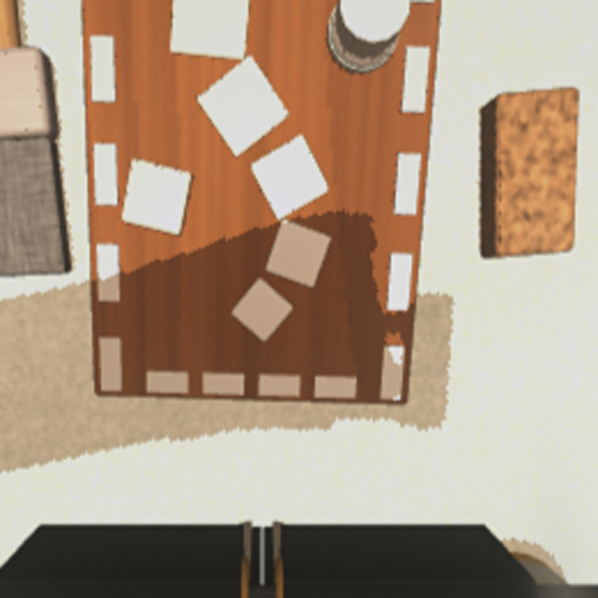

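The picture shows the row tiles from tile1 (210,25) to the tail (262,310) sitting low, with no side walls visible. The spare tile (155,197), jar and cork block are where they were. Handing in.

```bash
python3 -c "
from cell import arm; print(arm.sign_off())"
```

```text
the job is handed in; nothing more can be done
None
```

All six tiles were pressed home in order from head to tail in one pass (each stopped at the expected height, about 20 N at most), nothing loose was touched, and the job was handed in at about 14 s on the robot's clock.

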